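# Drive the cutlery caddy through the drainer's sprung gate on to its pad

## Task

Pick up the steel cutlery caddy by its upright post, set it flat on the ledge in the flared mouth of the blue drainer's side bay, and slide it lengthwise along the ledge through the two sprung gate leaves until they have swung shut behind it. Carry on gently until you feel it meet the sprung pad somewhere farther in, press it against the pad with a firm finger push of about 9 N for a moment (never forcing it against any part of the drainer with as much as 13 N), then let go so that it stays resting against the pad behind the shut gate. Leave the cups, the pot lid and the wooden stick where they are.

Things in the scene. Friction and masses are not known exactly. Their poses are not given: they have to be found in the camera images.
- caddy: Loose stainless steel cutlery caddy, 0.44 to 0.75 kg: open box 90 mm long (own x), 60 wide (y), 24 high, with an upright square grip post in the middle, 22 x 22 mm, its top 75 mm above the underside. Origin: centre of the underside, on the ledge at z = 0; z up. Both ends alike. It slides easily: friction takes 1 to 4 N of a push. Starts left of the drainer.
- drainer: Blue plastic dish drainer, fixed. Its side bay is an open-topped lane with walls 26 mm high and no floor: the caddy slides on the ledge. Origin: on the ledge (z = 0), middle of the lane, in the plane of the shut gate; own x points along the lane inwards, y left, z up. Inside (x = 0 to the end wall at 201 mm) the lane is 92 mm wide; before the gate lies the mouth (point mouth).
- mouth (a point): On the ledge, middle of the flared mouth, drainer x = -86 mm; axes as the drainer. The mouth narrows from 114 mm wide at drainer x = -96 mm to 66 mm at x = -38 mm; a straight throat 66 mm wide follows up to x = -6 mm, then the gate.
- gate (a point): On the ledge at the drainer's origin, middle of the shut gate: two sprung leaves, each 36 mm long, tops 25 mm above the ledge, swinging inwards only about upright hinges at y = +39 and -39 mm. Pushing the caddy through takes about 2 to 6 N; they swing shut by themselves once the caddy's rear end is more than 38 mm past this point.
- bay_end (a point): On the ledge, middle of the end wall, drainer x = 201 mm. Before it a rubber sprung pad 50 mm wide, 6 to 24 mm above the ledge, faces the gate. It is clamped with its face anywhere 133 to 169 mm past the gate; this is not measured: feel for it. It yields 1 mm per 3 N over 8 mm, then is solid. Let go, the caddy is eased back a little and friction keeps it on the pad.
- rack (a point): On the ledge, middle of the plate rack to the right of the lane (drainer y from -58 to -242 mm, x from -100 to 192 mm): rim 56 mm high, wires 88 mm high, and a green plate standing on edge at y about -200 mm, its top 216 mm above the ledge. Part of the drainer, not to be handled.
- gate_left (a joint): Left gate leaf (hinge at drainer y = +39 mm), rad: 0 shut, up to 1.52 swung inwards; passing the caddy opens it to about 1.4.
- gate_right (a joint): Right gate leaf (hinge at drainer y = -39 mm), rad: 0 shut, up to 1.52 swung inwards.
- cup_a: A stainless steel cup, loose, 72 mm across, 85 mm high, origin at the centre of its underside. A bystander.
- cup_b: The other stainless steel cup, same size, origin at the centre of its underside. A bystander.
- pot_lid: A small aluminium pot lid resting upside down on its knob, 150 mm across, 30 mm high, origin at the ledge below its centre. A bystander.
- stick: A flat wooden turning stick lying on the ledge near the robot, 265 mm long (own x), up to 40 mm wide, 8 mm thick, origin under its middle. A bystander.
Not all that is in view belongs to the job. What is shaped like the caddy but turquoise is not meant.

How it is judged:
On the way, in this order (a step that is already met when the one before it is completed fails the run):
1. the caddy stands flat on the ledge in the mouth, lengthwise, before the gate (x of caddy in the frame of drainer between -0.12 and -0.046 m and y of caddy in the frame of drainer between -0.015 and 0.015 m and angle between the x axis of caddy and the x axis of drainer, either way round below 0.25 rad and angle between caddy's own z axis and vertical below 0.06 rad and height (world z) of caddy below 0.005 m), for 0.1 s.
2. the caddy, flat on the ledge, holds both leaves open as it passes between them (value of joint each of gate_left, gate_right above 0.9 rad and x of caddy in the frame of drainer between -0.02 and 0.08 m and angle between caddy's own z axis and vertical below 0.06 rad and height (world z) of caddy below 0.005 m), for 0.1 s.
3. with both leaves shut behind it, the caddy is pressed against the pad with more than 4 N (x of caddy in the frame of drainer between 0.08 and 0.14 m and y of caddy in the frame of drainer between -0.016 and 0.016 m and angle between the x axis of caddy and the x axis of drainer, either way round below 0.12 rad and angle between caddy's own z axis and vertical below 0.06 rad and height (world z) of caddy below 0.005 m and value of joint each of gate_left, gate_right below 0.12 rad and contact force between caddy and drainer above 4 N), for 0.2 s.
At the end, for the whole second after the job is handed in: The caddy stands flat (within 0.06 rad) on the ledge inside the bay, lengthwise within 0.12 rad, within 16 mm of the lane's middle, let go and at rest, still bearing on the sprung pad (more than 0.2 N), with both gate leaves shut behind it (less than 0.12 rad) (x of caddy in the frame of drainer between 0.08 and 0.14 m and y of caddy in the frame of drainer between -0.016 and 0.016 m and angle between the x axis of caddy and the x axis of drainer, either way round below 0.12 rad and angle between caddy's own z axis and vertical below 0.06 rad and height (world z) of caddy below 0.005 m and value of joint each of gate_left, gate_right below 0.12 rad and contact force between caddy and drainer above 0.2 N and linear speed of caddy below 0.01 m/s); the robot touches nothing.
It fails at once if the caddy is forced against the drainer with 13 N or more (contact force between caddy and drainer above 13 N).
It fails at once if a steel cup is moved by more than 20 mm (distance of cup_a from where it was at the start of the episode above 0.02 m).
It fails at once if a steel cup is moved by more than 20 mm (distance of cup_b from where it was at the start of the episode above 0.02 m).
It fails at once if the pot lid is moved by more than 20 mm (distance of pot_lid from where it was at the start of the episode above 0.02 m).
It fails at once if the wooden stick is moved by more than 20 mm (distance of stick from where it was at the start of the episode above 0.02 m).
It also fails if it takes over 58 s, if anything falls off the work surface, if the arm or the gripper's body presses on something with over 40 N, if the wrist force passes 120 N, or if a joint passes its speed limit or range.

## Robot

A 7-joint arm with a two-finger parallel gripper is mounted at the origin on the work surface. World frame = base frame: x ahead of the robot, y to its left, z up, the work surface at z = 0. Lengths are in m, angles in rad, forces in N, time in s.
With the tool pointing down it reaches from about 0.4 to 0.875 m from the base axis. Payload 4.4 kg.
Tool frame: the origin (TCP) lies at the very end of the fingers, on their centre line; the grasp point (between the pads) lies 19 mm behind it (r.tcp_to_grasp is the distance from the TCP to the grasp point, in m); z points along the fingers, y is the line along which they close (so a half turn about z gives the same grasp; the last joint's range is limited). The gripper opens to 85 mm and grips with 20 to 120 N. Pads are 22 mm wide; open, the fingers measure 114 mm over their backs; the gripper's body (76 mm by 85 mm) begins 54 mm behind the grasp point. The pads swing forward as they close: fully open they stand 13 mm farther back than shut.
Start: joints at [-1.211, 0.628, 0.038, 1.517, -0.027, 0.996, -0.02], TCP at [0.268, 0.592, 0.231] pointing down, gripper open.
Joint ranges: [-3.06, 3.06], [-0.37, 2.12], [-1.25, 1.32], [0.18, 2.47], [-1.1, 4.24], [0.23, 1.98], [-2.94, 2.94]. Speed limits (rad/s): [2.57, 2.57, 3.14, 3.14, 3.14, 3.14, 3.14].

## Interface

Orientations are given as a unit quaternion [w, x, y, z].
In Python, from bench import state, vision, ticket, r gives the robot as it stands.
- The arm moves only by the tool arm_command, never from a script. Its argument "commands" is a list of rows, each an object of numbers: "rx", "ry", "rz": the turn, a rotation vector about the tool's x, y, z in degrees; "x", "y", "z": the shift along the tool's x, y, z in cm; "gripper": the gripper's target within -1 to 1 (fully open at 1, half-way at 0, shut at -1). A call has 1 to 10 rows; each row is the pose to reach, as a shift and turn from the pose commanded when the call began, along the tool's axes at that moment; what a row does not reach only later rows make up. A row lasts 1/8 s, in which the tool goes at most 62.5 mm and 10.7 degrees, less where a joint would pass 70% of its speed; a pose out of reach is approached as far as the arm can. A call with a gripper value outside its range is refused whole. The fingers move at their own pace and stop on an object; "newtons" is the grip in N (left out, the last holds). Time passes only in rows, so rows that repeat a pose let the fingers close. It gives the time, the measured TCP pose, the force, the opening and the grip force at its end, in the units of the state.
- state(): the state, without advancing time (a new reading comes with each control period).
- vision.capture(name): name is "side" or "top"; returns a dict with "color" (384x512x3 uint8, red, green, blue), "z_map" (384x512 float32, m along the optical axis (not along the pixel's ray), 0 where there is no reading), "fx", "fy", "cx", "cy" (pixels), "R" (3x3) and "t" (3): a world point X has camera coordinates R X + t. Camera axes: x right, y down, z forward; pixel columns grow to the right and rows downward; lengths in m; the calibration is good to about 2 mm. A picture is of the moment at which its call begins.
- ticket.sign_off(): hands the job in; it is judged then, once.
The state is a dict: "clock": time; "joints": joint angles; "joint_vel": joint speeds; "tau": joint torques, N m; "tcp_pos": TCP position; "tool_rot": TCP orientation; "force": force on the tool from outside, world axes, zero at the start; "torque": the same for the moment, N m; "grip_width": finger opening in m; "grasp_force": force on a finger pad.
Only numpy, scipy, OpenCV 4.12 (cv2) and the standard library are available. Lean on these libraries where they do the work, as an engineer would, in place of code of your own. Each camera call takes 0.05 s, during which the arm holds its last target. There are 200 camera calls.

## Working session

There is one attempt and no reset: what is moved stays moved. The work goes in short steps, Python scripts to look and compute and a tool call to move; the robot and the scene stay as the last step left them, time stands still between calls to the robot, and variables do not carry over. Pictures are saved under pics/ and viewed, at most 10 in all, crops included, and the job is handed in when it is done.

Besides the shell and the picture viewer there is one more tool, called as name(argument=value, ...), one argument or row to a line, values as JSON. arm_command: Moves the arm, as the interface text tells. Its arguments: {"type":"object","properties":{"commands":{"type":"array","items":{"type":"object","properties":{"rx":{"type":"number"},"ry":{"type":"number"},"rz":{"type":"number"},"x":{"type":"number"},"y":{"type":"number"},"z":{"type":"number"},"gripper":{"type":"number"}}}},"newtons":{"type":"number"}},"required":["commands"]}

```bash
mkdir -p pics
python3 - <<'E'
from bench import state, vision
import cv2,numpy as np
for n in("top","side"):
    c=vision.capture(n); np.savez(f"pics/{n}0.npz",**c)
    cv2.imwrite(f"pics/{n}0.png",cv2.resize(c["color"][:,:,::-1],(800,600),interpolation=cv2.INTER_CUBIC))
s=state();print(s["tcp_pos"],s["tool_rot"],s["clock"],s["force"],s["grip_width"])
E
```

```text
[0.26822175 0.59146607 0.23048857] [-1.61879477e-04  2.11280837e-01  9.77425028e-01 -8.35021393e-04] 0.1 [ 0.30844322  0.20002749 -0.41709866] 0.08588962352495434
```

View pics/top0.png

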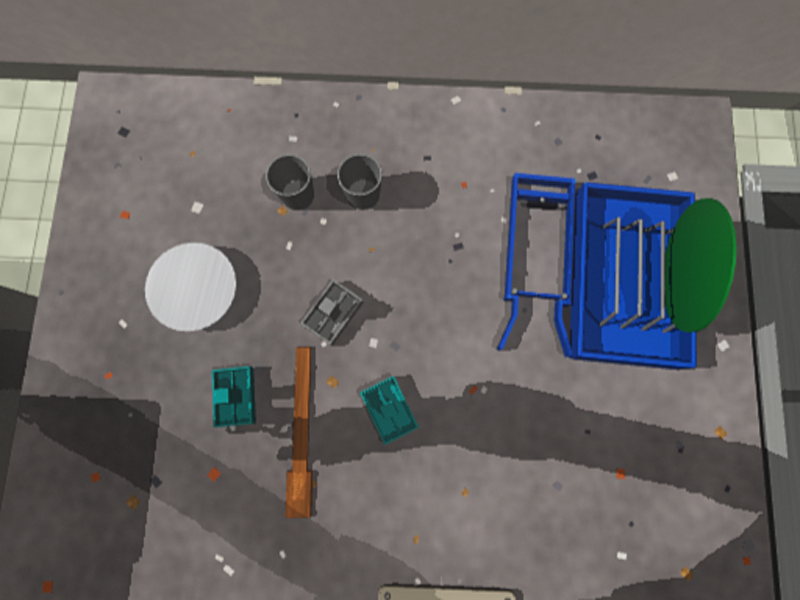

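View pics/side0.png

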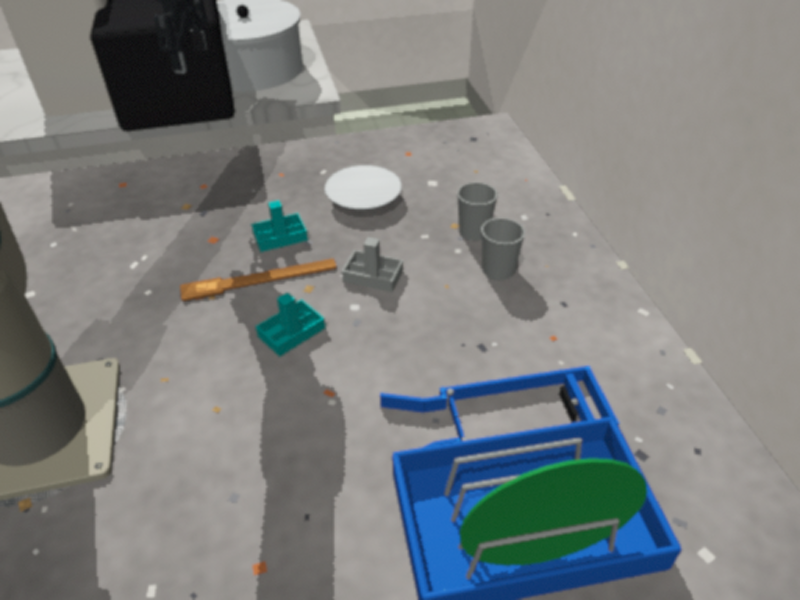

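Steel-coloured caddy is at top-view px (332,312). The turquoise lookalikes are at (233,397) and (388,408) and are not meant. I'll confirm with a crop and measure from depth.

```bash
cat > h.py <<'E'
import numpy as np,cv2
def cloud(c):
    v,u=np.mgrid[:384,:512]; z=c["z_map"]
    P=np.stack([(u-c["cx"])/c["fx"]*z,(v-c["cy"])/c["fy"]*z,z],-1)
    return (P-c["t"])@c["R"]
def rect(p):
    (c,s,a)=cv2.minAreaRect((p[:,:2]*1000).astype(np.float32)); return np.round(c,1),np.round(s,1),round(a,2),len(p)
E
python3 - <<'E'
from h import *
c=dict(np.load("pics/top0.npz")); W=cloud(c); rgb=c["color"].astype(int)
print("cam",-c["R"].T@c["t"],"fx",c["fx"],"table z",np.median(W[250:330,300:400,2]))
z=W[...,2];u=np.arange(512)[None]*np.ones((384,1));v=np.arange(384)[:,None]*np.ones((1,512))
box=lambda a,b,d,e:(u>a/1.5625)&(u<b/1.5625)&(v>d/1.5625)&(v<e/1.5625)
k=box(290,372,270,355)
print("caddy rim",rect(W[k&(z>.016)&(z<.032)]),"post",rect(W[k&(z>.066)]),np.median(z[k&(z>.066)]))
blue=(rgb[...,2]>rgb[...,0]*2)&(rgb[...,2]>rgb[...,1]*1.4)
print("rack",rect(W[blue&(z>.048)&(z<.064)]))
l=W[blue&box(490,582,165,300)&(z>.02)&(z<.032)]
print("lane",rect(l))
print("cups",[rect(W[box(a,b,145,210)&(z>.078)&(z<.09)]) for a,b in((260,318),(330,390))])
print("lid",rect(W[box(140,240,235,335)&(z>.015)&(z<.05)]),"stick",rect(W[box(280,320,340,520)&(z>.004)&(z<.015)]))
print("turq",rect(W[box(200,262,350,435)&(z>.016)]),rect(W[box(350,420,370,445)&(z>.016)]))
# left wall edges profile across the lane at several rows
for vv in(150,165,180):
    m=blue[vv]&(z[vv]>.018)&(z[vv]<.034); print(vv,[np.round(W[vv,i]*1000,0).tolist() for i in np.where(m)[0] if i<372])
cr=c["color"][165:240,170:270,::-1];cr2=c["color"][105:240,305:385,::-1]
cv2.imwrite("pics/crop1.png",np.hstack([cv2.resize(cr,(400,300)),np.vstack([cv2.resize(cr2,None,fx=4,fy=4)])[:300]]) if 0 else cv2.resize(cr,(800,600)))
cv2.imwrite("pics/crop2.png",cv2.resize(cr2,None,fx=4.4,fy=4.4))
E
```

```text
cam [0.36228514 0.08065889 0.90353617] fx 350.31906626389224 table z -0.0008705652378367575
caddy rim (array([514.8, 200.7]), array([60.3, 89.9]), 57.68, 213) post (array([447.2, 140.3]), array([206.3,  23.6]), 41.6, 99) 0.07424331138848296
rack (array([ 594.9, -289.5]), array([184.7, 291.7]), 86.83, 1117)
lane (array([ 656.3, -146.9]), array([112.3, 221.6]), 86.78, 864)
cups [(array([723.1, 276.5]), array([70.9, 70. ]), 54.84, 158), (array([728.2, 162. ]), array([70. , 70.4]), 80.11, 149)]
lid (array([546.2, 432.8]), array([145.1, 146.4]), 3.07, 2554) stick (array([324.7, 240.7]), array([264.7,  53.4]), 7.48, 1240)
turq (array([387.4, 232.8]), array([ 90.1, 295. ]), 7.59, 393) (array([361.8,  99.6]), array([89.9, 59.9]), 29.27, 284)
150 [[658.0, -93.0, 25.0], [658.0, -95.0, 27.0], [662.0, -190.0, 26.0], [662.0, -193.0, 26.0], [663.0, -196.0, 24.0], [665.0, -202.0, 20.0], [662.0, -203.0, 27.0]]
165 [[617.0, -90.0, 26.0], [617.0, -93.0, 26.0], [623.0, -188.0, 22.0], [622.0, -190.0, 24.0], [622.0, -193.0, 23.0], [622.0, -200.0, 24.0]]
180 [[577.0, -88.0, 26.0], [577.0, -90.0, 25.0], [578.0, -93.0, 24.0], [581.0, -186.0, 25.0], [581.0, -188.0, 27.0], [582.0, -191.0, 24.0], [582.0, -197.0, 22.0], [581.0, -197.0, 29.0]]
```

View pics/crop1.png

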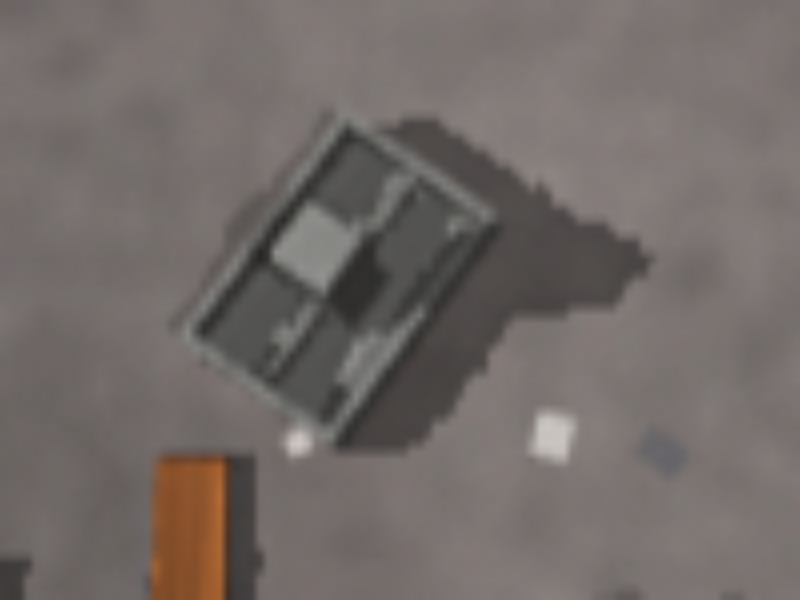

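View pics/crop2.png

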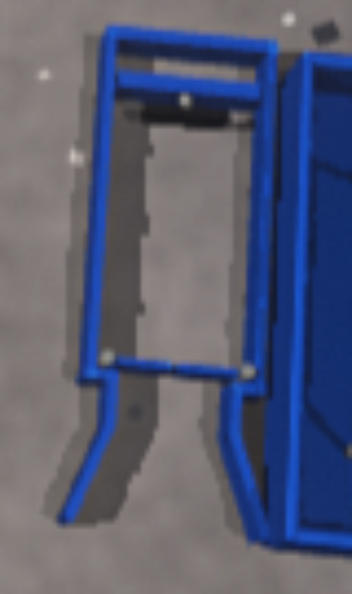

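The crops confirm the steel caddy: grey open box with a square post, and clear floor around it. The drainer crop shows the gate shut between its hinges (about px 107,357 and 248,372) and the black pad near the end (about px 185,115).

Measurements:
- **Drainer:** origin (557.4, -137.1) mm, yaw -3.2°.
- **Caddy:** (514.8, 200.7) mm, long axis at -32.3°.

I'll grip along the caddy's length.

arm_command(
  commands=[
    {"x": -38.6, "y": -25.4, "z": 6, "rz": 97.9, "gripper": 1},
    {"x": -38.6, "y": -25.4, "z": 6, "rz": 97.9, "gripper": 1},
    {"x": -38.6, "y": -25.4, "z": 6, "rz": 97.9, "gripper": 1},
    {"x": -38.6, "y": -25.4, "z": 6, "rz": 97.9, "gripper": 1},
    {"x": -38.6, "y": -25.4, "z": 6, "rz": 97.9, "gripper": 1},
    {"x": -38.6, "y": -25.4, "z": 6, "rz": 97.9, "gripper": 1},
    {"x": -38.6, "y": -25.4, "z": 6, "rz": 97.9, "gripper": 1},
    {"x": -38.6, "y": -25.4, "z": 6, "rz": 97.9, "gripper": 1},
    {"x": -38.6, "y": -25.4, "z": 6, "rz": 97.9, "gripper": 1},
    {"x": -38.6, "y": -25.4, "z": 6, "rz": 97.9, "gripper": 1},
  ],
)

```text
invalid input
```

arm_command(
  commands=[
    {"x": 0},
    {"x": 0},
    {"x": 0},
    {"x": 0},
  ],
)

```text
invalid input
```

arm_command(
  commands=[
    {"x": -5, "y": -3, "z": 0, "rx": 0, "ry": 0, "rz": 10, "gripper": 1},
  ],
  newtons=50,
)

```text
clock: 0.22
tcp_pos: [0.2975, 0.5474, 0.2303]
tool_rot: [-0.002, 0.294, 0.956, 0.001]
force: [0.8, 0.1, -0.7]
grip_width: 0.0855
grasp_force: 0.0
```

arm_command(
  commands=[
    {"x": -37, "y": -16.3, "z": 6, "rx": 0, "ry": 0, "rz": 87.9, "gripper": 1},
    {"x": -37, "y": -16.3, "z": 6, "rx": 0, "ry": 0, "rz": 87.9, "gripper": 1},
    {"x": -37, "y": -16.3, "z": 6, "rx": 0, "ry": 0, "rz": 87.9, "gripper": 1},
    {"x": -37, "y": -16.3, "z": 6, "rx": 0, "ry": 0, "rz": 87.9, "gripper": 1},
    {"x": -37, "y": -16.3, "z": 6, "rx": 0, "ry": 0, "rz": 87.9, "gripper": 1},
    {"x": -37, "y": -16.3, "z": 6, "rx": 0, "ry": 0, "rz": 87.9, "gripper": 1},
    {"x": -37, "y": -16.3, "z": 6, "rx": 0, "ry": 0, "rz": 87.9, "gripper": 1},
    {"x": -37, "y": -16.3, "z": 6, "rx": 0, "ry": 0, "rz": 87.9, "gripper": 1},
    {"x": -37, "y": -16.3, "z": 6, "rx": 0, "ry": 0, "rz": 87.9, "gripper": 1},
    {"x": -37, "y": -16.3, "z": 6, "rx": 0, "ry": 0, "rz": 87.9, "gripper": 1},
  ],
  newtons=50,
)

```text
clock: 1.48
tcp_pos: [0.5143, 0.2012, 0.1711]
tool_rot: [-0.0, 0.875, 0.484, -0.0]
force: [0.0, -0.7, 0.7]
grip_width: 0.0859
grasp_force: 0.0
```

arm_command(
  commands=[
    {"x": 0, "y": 0, "z": 6, "rx": 0, "ry": 0, "rz": 0, "gripper": 1},
    {"x": 0, "y": 0, "z": 10, "rx": 0, "ry": 0, "rz": 0, "gripper": 1},
    {"x": 0, "y": 0, "z": 13.3, "rx": 0, "ry": 0, "rz": 0, "gripper": 1},
    {"x": 0, "y": 0, "z": 13.3, "rx": 0, "ry": 0, "rz": 0, "gripper": 1},
    {"x": 0, "y": 0, "z": 13.3, "rx": 0, "ry": 0, "rz": 0, "gripper": -1},
    {"x": 0, "y": 0, "z": 13.3, "rx": 0, "ry": 0, "rz": 0, "gripper": -1},
    {"x": 0, "y": 0, "z": 13.3, "rx": 0, "ry": 0, "rz": 0, "gripper": -1},
    {"x": 0, "y": 0, "z": 13.3, "rx": 0, "ry": 0, "rz": 0, "gripper": -1},
    {"x": 0, "y": 0, "z": 13.3, "rx": 0, "ry": 0, "rz": 0, "gripper": -1},
    {"x": 0, "y": 0, "z": 13.3, "rx": 0, "ry": 0, "rz": 0, "gripper": -1},
  ],
  newtons=60,
)

```text
clock: 2.72
tcp_pos: [0.5154, 0.2009, 0.0393]
tool_rot: [-0.0, 0.876, 0.483, 0.001]
force: [-0.7, -0.0, 7.4]
grip_width: 0.0211
grasp_force: 60.5
```

arm_command(
  commands=[
    {"x": 0, "y": 0, "z": -3, "rx": 0, "ry": 0, "rz": 0, "gripper": -1},
    {"x": 0, "y": 0, "z": -7, "rx": 0, "ry": 0, "rz": 0, "gripper": -1},
    {"x": -5, "y": 2.2, "z": -7, "rx": 0, "ry": 0, "rz": -5, "gripper": -1},
    {"x": -10, "y": 4.3, "z": -7, "rx": 0, "ry": 0, "rz": -10, "gripper": -1},
    {"x": -15, "y": 6.5, "z": -7, "rx": 0, "ry": 0, "rz": -15, "gripper": -1},
    {"x": -20, "y": 8.7, "z": -7, "rx": 0, "ry": 0, "rz": -20, "gripper": -1},
    {"x": -25, "y": 10.8, "z": -7, "rx": 0, "ry": 0, "rz": -25, "gripper": -1},
    {"x": -28.5, "y": 12.3, "z": -7, "rx": 0, "ry": 0, "rz": -29.1, "gripper": -1},
    {"x": -30.9, "y": 13.35, "z": -7, "rx": 0, "ry": 0, "rz": -29.1, "gripper": -1},
    {"x": -30.9, "y": 13.35, "z": -7, "rx": 0, "ry": 0, "rz": -29.1, "gripper": -1},
  ],
  newtons=60,
)

```text
clock: 3.98
tcp_pos: [0.4612, -0.1349, 0.1079]
tool_rot: [-0.0, 0.728, 0.685, -0.001]
force: [-0.1, 0.1, -6.1]
grip_width: 0.0215
grasp_force: 60.4
```

arm_command(
  commands=[
    {"x": 0, "y": 0, "z": 0, "rx": 0, "ry": 0, "rz": 0, "gripper": -1},
    {"x": 0, "y": 0, "z": 0, "rx": 0, "ry": 0, "rz": 0, "gripper": -1},
  ],
  newtons=60,
)

```text
clock: 4.22
tcp_pos: [0.4625, -0.1307, 0.108]
tool_rot: [-0.001, 0.726, 0.688, -0.0]
force: [0.1, 0.2, -6.0]
grip_width: 0.0213
grasp_force: 60.4
```

Run:
```python
from bench import state, vision
from h import *
c=vision.capture("top"); W=cloud(c);z=W[...,2]; s=state()
R=np.array([[.99844,.0558],[-.0558,.99844]]) # columns? ex,ey as columns
p=s["tcp_pos"]; print(p,s["tool_rot"],s["force"],s["grip_width"])
print("tcp in drainer mm",(R.T@(p[:2]-[.5574,-.1371]))*1000)
cv2.imwrite("pics/top1.png",cv2.resize(c["color"][100:280,260:440,::-1],(600,600)))
c=vision.capture("side");cv2.imwrite("pics/side1.png",cv2.resize(c["color"][150:384,150:462,::-1],(800,600)))
```

```text
[ 0.46261235 -0.1308265   0.10812344] [-3.66728944e-04  7.25873356e-01  6.87828275e-01  2.11936010e-05] [ 0.02175295 -0.30255221 -7.13982643] 0.021173355823719157
tcp in drainer mm [-94.98984392   0.97455842]
```

View pics/side1.png

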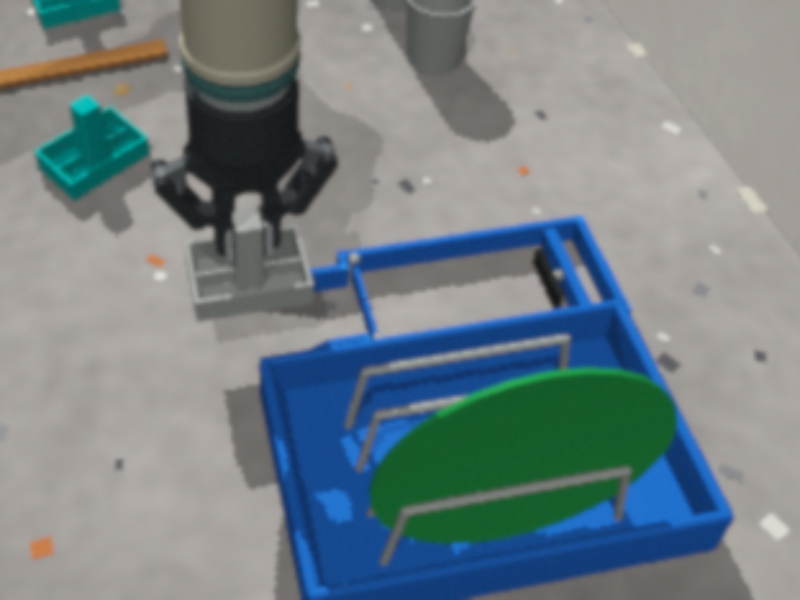

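arm_command(
  commands=[
    {"x": -0.1, "y": 0, "z": 3, "rx": 0, "ry": 0, "rz": 0, "gripper": -1},
    {"x": -0.1, "y": 0, "z": 5.5, "rx": 0, "ry": 0, "rz": 0, "gripper": -1},
    {"x": -0.1, "y": 0, "z": 6.3, "rx": 0, "ry": 0, "rz": 0, "gripper": -1},
    {"x": -0.1, "y": 0, "z": 6.7, "rx": 0, "ry": 0, "rz": 0, "gripper": -1},
    {"x": -0.1, "y": 0, "z": 6.85, "rx": 0, "ry": 0, "rz": 0, "gripper": -1},
    {"x": -0.1, "y": 0, "z": 6.9, "rx": 0, "ry": 0, "rz": 0, "gripper": -1},
    {"x": -0.1, "y": 0, "z": 6.9, "rx": 0, "ry": 0, "rz": 0, "gripper": -1},
    {"x": -0.1, "y": 0, "z": 6.9, "rx": 0, "ry": 0, "rz": 0, "gripper": -1},
  ],
  newtons=60,
)

```text
clock: 5.32
tcp_pos: [0.4628, -0.1331, 0.0396]
tool_rot: [0.0, 0.727, 0.687, 0.0]
force: [-0.6, 0.5, -4.1]
grip_width: 0.0209
grasp_force: 60.8
```

```bash
cat >> h.py <<'E'
A=np.radians(-3.2);RD=np.array([[np.cos(A),-np.sin(A)],[np.sin(A),np.cos(A)]])
def rep(tag,show=False):
    from bench import state,vision
    c=vision.capture("side");W=cloud(c);D=W.copy();D[...,:2]=((W[...,:2]-[.5574,-.1371])@RD);D*=1000
    s=state();p=s["tcp_pos"]
    print("tcp z",p[2].round(4),"drainer",(RD.T@(p[:2]-[.5574,-.1371])*1000).round(1),"F",(RD.T@s["force"][:2]).round(1),s["force"][2].round(1),"clk",s["clock"])
    q=c["color"].astype(int);grey=(q.max(2)-q.min(2)<25);blue=(q[...,2]>q[...,0]*2)&(q[...,2]>q[...,1]*1.4)
    xt=(RD.T@(p[:2]-[.5574,-.1371])*1000)[0]
    k=grey&(D[...,2]>15)&(D[...,2]<30)&(abs(D[...,1])<45)&(abs(D[...,0]-xt)<55)
    if k.sum()>20: print("caddy rim rect",rect(D[k]/1000),"z95",np.percentile(D[k][:,2],95).round(1))
    for n,a,b in(("L",36,70),("R",-57,-36)):
        k=blue&(D[...,2]>22)&(D[...,2]<30)&(D[...,1]>a)&(D[...,1]<b)&(D[...,0]>20)&(D[...,0]<120)
        if k.sum(): print(n,"wall y",np.percentile(D[k][:,1],[5,50,95]).round(1),k.sum())
    if show: cv2.imwrite(f"pics/{tag}.png",cv2.resize(c["color"][150:384,150:462,::-1],(800,600)))
E
python3 -c "
from h import *
rep('a')"
```

```text
tcp z 0.0396 drainer [-94.7  -1.3] F [-0.4  0.3] -3.4 clk 5.375
caddy rim rect (array([-95.3,  -1.5]), array([90.2, 62.3]), 0.69, 414) z95 26.4
L wall y [43.9 46.2 50. ] 125
```

arm_command(
  commands=[
    {"x": 0.13, "y": 0.5, "z": 0, "rx": 0, "ry": 0, "rz": 0, "gripper": -1},
    {"x": 0.13, "y": 1, "z": 0, "rx": 0, "ry": 0, "rz": 0, "gripper": -1},
    {"x": 0.13, "y": 1.5, "z": 0, "rx": 0, "ry": 0, "rz": 0, "gripper": -1},
    {"x": 0.13, "y": 2, "z": 0, "rx": 0, "ry": 0, "rz": 0, "gripper": -1},
    {"x": 0.13, "y": 2.5, "z": 0, "rx": 0, "ry": 0, "rz": 0, "gripper": -1},
    {"x": 0.13, "y": 3, "z": 0, "rx": 0, "ry": 0, "rz": 0, "gripper": -1},
    {"x": 0.13, "y": 3.5, "z": 0, "rx": 0, "ry": 0, "rz": 0, "gripper": -1},
    {"x": 0.13, "y": 4, "z": 0, "rx": 0, "ry": 0, "rz": 0, "gripper": -1},
  ],
  newtons=60,
)

```text
clock: 6.38
tcp_pos: [0.5027, -0.134, 0.0395]
tool_rot: [-0.0, 0.727, 0.687, -0.0]
force: [-3.5, 0.5, 5.1]
grip_width: 0.0211
grasp_force: 62.2
```

```bash
python3 -c "
from h import *
rep('b')"
```

```text
tcp z 0.0395 drainer [-53.6  -0.1] F [-0.4  0.2] 2.3 clk 6.425
caddy rim rect (array([-55.5,  -0.3]), array([90.2, 61.5]), 0.11, 365) z95 26.3
L wall y [44.1 46.2 49.9] 126
```

arm_command(
  commands=[
    {"x": 0, "y": 0.5, "z": 0, "rx": 0, "ry": 0, "rz": 0, "gripper": -1},
    {"x": 0, "y": 0.9, "z": 0, "rx": 0, "ry": 0, "rz": 0, "gripper": -1},
    {"x": 0, "y": 1.3, "z": 0, "rx": 0, "ry": 0, "rz": 0, "gripper": -1},
    {"x": 0, "y": 1.7, "z": 0, "rx": 0, "ry": 0, "rz": 0, "gripper": -1},
    {"x": 0, "y": 2.1, "z": 0, "rx": 0, "ry": 0, "rz": 0, "gripper": -1},
  ],
  newtons=60,
)

```text
clock: 7.05
tcp_pos: [0.5188, -0.1349, 0.0398]
tool_rot: [-0.004, 0.727, 0.687, -0.002]
force: [-13.3, 1.7, 18.4]
grip_width: 0.0212
grasp_force: 64.0
```

arm_command(
  commands=[
    {"x": 0, "y": 0.4, "z": 0, "rx": 0, "ry": 0, "rz": 0, "gripper": -1},
    {"x": 0, "y": 0.8, "z": 0, "rx": 0, "ry": 0, "rz": 0, "gripper": -1},
    {"x": 0, "y": 1.2, "z": 0, "rx": 0, "ry": 0, "rz": 0, "gripper": -1},
    {"x": 0, "y": 1.6, "z": 0, "rx": 0, "ry": 0, "rz": 0, "gripper": -1},
    {"x": 0, "y": 2, "z": 0, "rx": 0, "ry": 0, "rz": 0, "gripper": -1},
  ],
  newtons=60,
)

```text
clock: 7.68
tcp_pos: [0.5421, -0.1363, 0.0396]
tool_rot: [-0.001, 0.727, 0.687, -0.001]
force: [-5.6, 1.1, 8.4]
grip_width: 0.0216
grasp_force: 62.5
```

```bash
python3 -c "
from h import *
rep('c')"
```

```text
tcp z 0.0396 drainer [-14.3  -0.1] F [-2.5 -0.6] 5.2 clk 7.725
caddy rim rect (array([-16.2,  -4.4]), array([71.4, 90. ]), 89.97, 347) z95 26.6
L wall y [44.  46.4 49.1] 77
```

arm_command(
  commands=[
    {"x": 0, "y": 0.4, "z": -0.03, "rx": 0, "ry": 0, "rz": 0, "gripper": -1},
    {"x": 0, "y": 0.8, "z": -0.05, "rx": 0, "ry": 0, "rz": 0, "gripper": -1},
    {"x": 0, "y": 1.2, "z": -0.05, "rx": 0, "ry": 0, "rz": 0, "gripper": -1},
    {"x": 0, "y": 1.6, "z": -0.05, "rx": 0, "ry": 0, "rz": 0, "gripper": -1},
    {"x": 0, "y": 2, "z": -0.05, "rx": 0, "ry": 0, "rz": 0, "gripper": -1},
    {"x": 0, "y": 2.4, "z": -0.05, "rx": 0, "ry": 0, "rz": 0, "gripper": -1},
    {"x": 0, "y": 2.8, "z": -0.05, "rx": 0, "ry": 0, "rz": 0, "gripper": -1},
    {"x": 0, "y": 3.2, "z": -0.05, "rx": 0, "ry": 0, "rz": 0, "gripper": -1},
  ],
  newtons=60,
)

```text
clock: 8.72
tcp_pos: [0.5757, -0.138, 0.0397]
tool_rot: [-0.0, 0.727, 0.687, -0.0]
force: [-2.7, 0.0, -0.5]
grip_width: 0.0212
grasp_force: 61.3
```

```bash
python3 -c "
from h import *
rep('d',True)"
```

```text
tcp z 0.0396 drainer [19.2  0.1] F [-0.1  0.1] -2.5 clk 8.775
caddy rim rect (array([17.7, -0.6]), array([76.9, 91.2]), 89.49, 369) z95 26.5
L wall y [44.2 46.5 51. ] 34
R wall y [-37.2 -37.1 -36.9] 2
```

View pics/d.png

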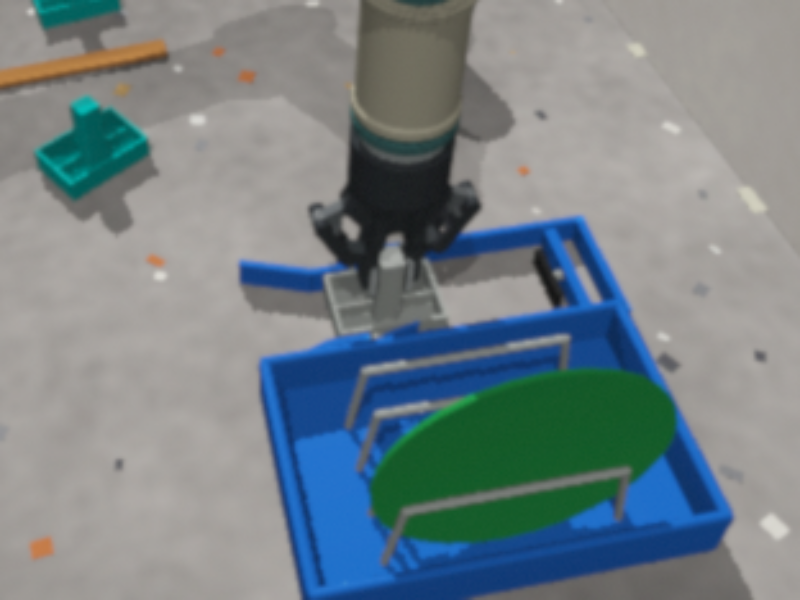

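The caddy (about px 385,300) is flat between the leaves, and the pad is ahead at (550,280). Continuing.

arm_command(
  commands=[
    {"x": 0, "y": 0.6, "z": 0, "rx": 0, "ry": 0, "rz": 0, "gripper": -1},
    {"x": 0, "y": 1.2, "z": 0, "rx": 0, "ry": 0, "rz": 0, "gripper": -1},
    {"x": 0, "y": 1.8, "z": 0, "rx": 0, "ry": 0, "rz": 0, "gripper": -1},
    {"x": 0, "y": 2.4, "z": 0, "rx": 0, "ry": 0, "rz": 0, "gripper": -1},
    {"x": 0, "y": 3, "z": 0, "rx": 0, "ry": 0, "rz": 0, "gripper": -1},
    {"x": 0, "y": 3.6, "z": 0, "rx": 0, "ry": 0, "rz": 0, "gripper": -1},
    {"x": 0, "y": 4.2, "z": 0, "rx": 0, "ry": 0, "rz": 0, "gripper": -1},
    {"x": 0, "y": 4.8, "z": 0, "rx": 0, "ry": 0, "rz": 0, "gripper": -1},
    {"x": 0, "y": 5.4, "z": 0, "rx": 0, "ry": 0, "rz": 0, "gripper": -1},
    {"x": 0, "y": 6, "z": 0, "rx": 0, "ry": 0, "rz": 0, "gripper": -1},
  ],
  newtons=60,
)

```text
clock: 10.02
tcp_pos: [0.6357, -0.1414, 0.0397]
tool_rot: [-0.0, 0.727, 0.687, -0.0]
force: [-2.0, 0.1, -2.0]
grip_width: 0.0214
grasp_force: 61.0
```

```bash
python3 -c "
from h import *
rep('e')"
```

```text
tcp z 0.0397 drainer [79.6  0.1] F [ 1.2 -0.2] -5.9 clk 10.075
caddy rim rect (array([77.2, -0.1]), array([62.1, 91.2]), 89.54, 401) z95 26.5
L wall y [44.1 46.4 50.2] 46
```

Run:
```python
from h import *
for n in("side0","top0"):
    c=dict(np.load(f"pics/{n}.npz"));D=cloud(c);D[...,:2]=(D[...,:2]-[.5574,-.1371])@RD;D*=1000
    k=(c["color"].max(2)<45)&(abs(D[...,1])<30)&(D[...,0]>110)&(D[...,0]<201)&(D[...,2]>4)&(D[...,2]<40)
    print(n,k.sum(),np.percentile(D[k],[5,25,50,75,95],axis=0).round(1).tolist())
```

```text
side0 79 [[155.9, -25.4, 12.1], [156.4, -18.7, 15.8], [157.0, -5.3, 20.6], [158.2, 7.5, 23.2], [160.1, 18.0, 25.9]]
top0 76 [[155.7, -22.7, 11.2], [156.7, -13.4, 15.9], [157.6, -0.4, 22.4], [159.5, 12.8, 23.9], [161.3, 22.5, 25.8]]
```

arm_command(
  commands=[
    {"x": 0, "y": 0.2, "z": 0, "rx": 0, "ry": 0, "rz": 0, "gripper": -1},
    {"x": 0, "y": 0.4, "z": 0, "rx": 0, "ry": 0, "rz": 0, "gripper": -1},
    {"x": 0, "y": 0.6, "z": 0, "rx": 0, "ry": 0, "rz": 0, "gripper": -1},
  ],
  newtons=60,
)

```text
clock: 10.45
tcp_pos: [0.6418, -0.1418, 0.0397]
tool_rot: [0.0, 0.727, 0.687, 0.0]
force: [-1.6, 0.6, -4.1]
grip_width: 0.0211
grasp_force: 60.6
```

arm_command(
  commands=[
    {"x": 0, "y": 0.3, "z": 0, "rx": 0, "ry": 0, "rz": 0, "gripper": -1},
    {"x": 0, "y": 0.6, "z": 0, "rx": 0, "ry": 0, "rz": 0, "gripper": -1},
    {"x": 0, "y": 0.9, "z": 0, "rx": 0, "ry": 0, "rz": 0, "gripper": -1},
    {"x": 0, "y": 1.2, "z": 0, "rx": 0, "ry": 0, "rz": 0, "gripper": -1},
    {"x": 0, "y": 1.5, "z": 0, "rx": 0, "ry": 0, "rz": 0, "gripper": -1},
    {"x": 0, "y": 1.8, "z": 0, "rx": 0, "ry": 0, "rz": 0, "gripper": -1},
    {"x": 0, "y": 1.8, "z": 0, "rx": 0, "ry": 0, "rz": 0, "gripper": -1},
  ],
  newtons=60,
)

```text
clock: 11.32
tcp_pos: [0.6599, -0.1427, 0.0397]
tool_rot: [0.0, 0.726, 0.687, 0.0]
force: [-0.2, 0.4, -4.4]
grip_width: 0.021
grasp_force: 60.7
```

arm_command(
  commands=[
    {"x": 0, "y": 0.2, "z": 0, "rx": 0, "ry": 0, "rz": 0, "gripper": -1},
    {"x": 0, "y": 0.2, "z": 0, "rx": 0, "ry": 0, "rz": 0, "gripper": -1},
  ],
  newtons=60,
)

```text
clock: 11.58
tcp_pos: [0.6615, -0.1428, 0.0398]
tool_rot: [0.0, 0.727, 0.687, 0.0]
force: [0.1, -0.4, -5.2]
grip_width: 0.0213
grasp_force: 60.7
```

arm_command(
  commands=[
    {"x": 0, "y": 0.2, "z": 0, "rx": 0, "ry": 0, "rz": 0, "gripper": -1},
    {"x": 0, "y": 0.2, "z": 0, "rx": 0, "ry": 0, "rz": 0, "gripper": -1},
  ],
  newtons=60,
)

```text
clock: 11.82
tcp_pos: [0.6635, -0.143, 0.0398]
tool_rot: [0.0, 0.727, 0.687, 0.0]
force: [0.6, 0.9, -5.6]
grip_width: 0.0216
grasp_force: 60.7
```

arm_command(
  commands=[
    {"x": 0, "y": 0.2, "z": 0, "rx": 0, "ry": 0, "rz": 0, "gripper": -1},
    {"x": 0, "y": 0.2, "z": 0, "rx": 0, "ry": 0, "rz": 0, "gripper": -1},
  ],
  newtons=60,
)

```text
clock: 12.08
tcp_pos: [0.6656, -0.1431, 0.0398]
tool_rot: [0.0, 0.727, 0.687, 0.0]
force: [0.5, -0.8, -5.2]
grip_width: 0.0215
grasp_force: 60.7
```

arm_command(
  commands=[
    {"x": 0, "y": 0.15, "z": 0, "rx": 0, "ry": 0, "rz": 0, "gripper": -1},
    {"x": 0, "y": 0.15, "z": 0, "rx": 0, "ry": 0, "rz": 0, "gripper": -1},
  ],
  newtons=60,
)

```text
clock: 12.32
tcp_pos: [0.6669, -0.1432, 0.0397]
tool_rot: [0.0, 0.727, 0.687, 0.0]
force: [-0.4, -0.8, -4.1]
grip_width: 0.0215
grasp_force: 60.7
```

arm_command(
  commands=[
    {"x": 0, "y": 0.1, "z": 0, "rx": 0, "ry": 0, "rz": 0, "gripper": -1},
    {"x": 0, "y": 0.1, "z": 0, "rx": 0, "ry": 0, "rz": 0, "gripper": -1},
  ],
  newtons=60,
)

```text
clock: 12.58
tcp_pos: [0.6678, -0.1432, 0.0398]
tool_rot: [0.0, 0.727, 0.687, 0.0]
force: [0.1, -0.2, -4.3]
grip_width: 0.0217
grasp_force: 60.7
```

arm_command(
  commands=[
    {"x": 0, "y": 0.1, "z": 0, "rx": 0, "ry": 0, "rz": 0, "gripper": -1},
    {"x": 0, "y": 0.1, "z": 0, "rx": 0, "ry": 0, "rz": 0, "gripper": -1},
  ],
  newtons=60,
)

```text
clock: 12.82
tcp_pos: [0.6689, -0.1433, 0.0398]
tool_rot: [0.0, 0.727, 0.687, 0.0]
force: [-0.1, 0.2, -5.2]
grip_width: 0.0218
grasp_force: 60.7
```

arm_command(
  commands=[
    {"x": 0, "y": 0.15, "z": 0, "rx": 0, "ry": 0, "rz": 0, "gripper": -1},
    {"x": 0, "y": 0.15, "z": 0, "rx": 0, "ry": 0, "rz": 0, "gripper": -1},
  ],
  newtons=60,
)

```text
clock: 13.08
tcp_pos: [0.67, -0.1433, 0.0398]
tool_rot: [-0.0, 0.727, 0.687, -0.0]
force: [-2.0, -0.1, -3.4]
grip_width: 0.0209
grasp_force: 60.9
```

arm_command(
  commands=[
    {"x": 0, "y": 0.1, "z": 0, "rx": 0, "ry": 0, "rz": 0, "gripper": -1},
    {"x": 0, "y": 0.1, "z": 0, "rx": 0, "ry": 0, "rz": 0, "gripper": -1},
  ],
  newtons=60,
)

```text
clock: 13.32
tcp_pos: [0.6704, -0.1433, 0.0398]
tool_rot: [-0.001, 0.727, 0.687, -0.0]
force: [-4.0, 0.7, 0.3]
grip_width: 0.0216
grasp_force: 61.2
```

arm_command(
  commands=[
    {"x": 0, "y": 0.1, "z": 0, "rx": 0, "ry": 0, "rz": 0, "gripper": -1},
    {"x": 0, "y": 0.1, "z": 0, "rx": 0, "ry": 0, "rz": 0, "gripper": -1},
  ],
  newtons=60,
)

```text
clock: 13.58
tcp_pos: [0.6711, -0.1434, 0.0398]
tool_rot: [-0.001, 0.727, 0.687, -0.001]
force: [-6.0, 1.2, 0.5]
grip_width: 0.0215
grasp_force: 61.5
```

arm_command(
  commands=[
    {"x": 0, "y": 0.1, "z": 0, "rx": 0, "ry": 0, "rz": 0, "gripper": -1},
    {"x": 0, "y": 0.1, "z": 0, "rx": 0, "ry": 0, "rz": 0, "gripper": -1},
  ],
  newtons=60,
)

```text
clock: 13.82
tcp_pos: [0.6715, -0.1434, 0.0398]
tool_rot: [-0.002, 0.727, 0.687, -0.001]
force: [-7.6, 1.3, 2.5]
grip_width: 0.0214
grasp_force: 61.7
```

arm_command(
  commands=[
    {"x": 0, "y": 0.1, "z": 0, "rx": 0, "ry": 0, "rz": 0, "gripper": -1},
    {"x": 0, "y": 0.1, "z": 0, "rx": 0, "ry": 0, "rz": 0, "gripper": -1},
    {"x": 0, "y": 0.1, "z": 0, "rx": 0, "ry": 0, "rz": 0, "gripper": -1},
    {"x": 0, "y": 0.1, "z": 0, "rx": 0, "ry": 0, "rz": 0, "gripper": -1},
  ],
  newtons=60,
)

```text
clock: 14.32
tcp_pos: [0.6719, -0.1434, 0.0399]
tool_rot: [-0.002, 0.727, 0.687, -0.001]
force: [-7.7, 1.3, 3.3]
grip_width: 0.0213
grasp_force: 62.0
```

```bash
python3 -c "
from h import *
rep('f',True)"
```

```text
tcp z 0.0399 drainer [1.146e+02 1.000e-01] F [-7.9  1.5] 4.3 clk 14.375
caddy rim rect (array([118.7,  -0.9]), array([ 61.9, 101.8]), 88.57, 470) z95 26.3
L wall y [43.8 46.4 50.3] 96
```

View pics/f.png

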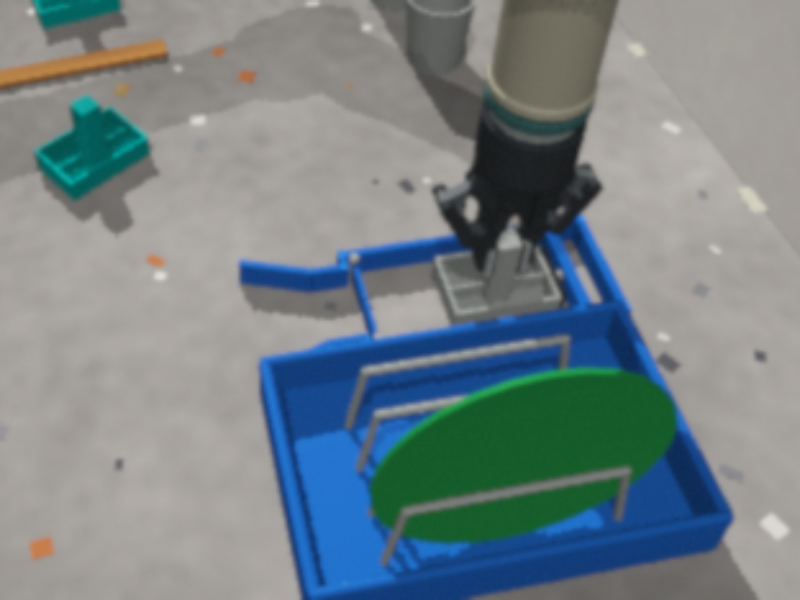

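The gate is shut behind the caddy (leaves at px 360,295) and the caddy is on the pad. I'll press slightly more and hold.

arm_command(
  commands=[
    {"x": 0, "y": 0.08, "z": 0, "rx": 0, "ry": 0, "rz": 0, "gripper": -1},
    {"x": 0, "y": 0.15, "z": 0, "rx": 0, "ry": 0, "rz": 0, "gripper": -1},
    {"x": 0, "y": 0.15, "z": 0, "rx": 0, "ry": 0, "rz": 0, "gripper": -1},
    {"x": 0, "y": 0.15, "z": 0, "rx": 0, "ry": 0, "rz": 0, "gripper": -1},
    {"x": 0, "y": 0.15, "z": 0, "rx": 0, "ry": 0, "rz": 0, "gripper": -1},
  ],
  newtons=60,
)

```text
clock: 15.0
tcp_pos: [0.6724, -0.1434, 0.0399]
tool_rot: [-0.003, 0.727, 0.687, -0.002]
force: [-10.1, 1.0, 5.0]
grip_width: 0.0213
grasp_force: 62.3
```

arm_command(
  commands=[
    {"x": 0, "y": -0.1, "z": 0, "rx": 0, "ry": 0, "rz": 0, "gripper": -1},
    {"x": 0, "y": -0.2, "z": 0, "rx": 0, "ry": 0, "rz": 0, "gripper": -1},
    {"x": 0, "y": -0.2, "z": 0, "rx": 0, "ry": 0, "rz": 0, "gripper": -1},
  ],
  newtons=20,
)

```text
clock: 15.38
tcp_pos: [0.6722, -0.1434, 0.0398]
tool_rot: [-0.001, 0.727, 0.687, -0.001]
force: [-7.0, 0.9, 1.2]
grip_width: 0.0213
grasp_force: 61.6
```

arm_command(
  commands=[
    {"x": 0, "y": -0.1, "z": 0, "rx": 0, "ry": 0, "rz": 0, "gripper": -1},
    {"x": 0, "y": -0.1, "z": 0, "rx": 0, "ry": 0, "rz": 0, "gripper": -1},
    {"x": 0, "y": -0.1, "z": 0, "rx": 0, "ry": 0, "rz": 0, "gripper": 0.1},
    {"x": 0, "y": -0.1, "z": 0, "rx": 0, "ry": 0, "rz": 0, "gripper": 0.1},
    {"x": 0, "y": -0.1, "z": 0, "rx": 0, "ry": 0, "rz": 0, "gripper": 0.1},
    {"x": 0, "y": -0.1, "z": 0, "rx": 0, "ry": 0, "rz": 0, "gripper": 0.1},
    {"x": 0, "y": -0.1, "z": 0, "rx": 0, "ry": 0, "rz": 0, "gripper": 0.1},
  ],
  newtons=20,
)

```text
clock: 16.25
tcp_pos: [0.6729, -0.1435, 0.0398]
tool_rot: [0.0, 0.727, 0.687, 0.0]
force: [0.4, 0.3, -0.3]
grip_width: 0.0467
grasp_force: 0.0
```

Released with no contact. Lifting straight up.

arm_command(
  commands=[
    {"x": 0, "y": 0, "z": -2, "rx": 0, "ry": 0, "rz": 0, "gripper": 0.1},
    {"x": 0, "y": 0, "z": -5, "rx": 0, "ry": 0, "rz": 0, "gripper": 0.1},
    {"x": 0, "y": 0, "z": -9, "rx": 0, "ry": 0, "rz": 0, "gripper": 0.1},
    {"x": 0, "y": 0, "z": -13, "rx": 0, "ry": 0, "rz": 0, "gripper": 0.1},
    {"x": 0, "y": 0, "z": -15, "rx": 0, "ry": 0, "rz": 0, "gripper": 0.1},
    {"x": 0, "y": 0, "z": -15, "rx": 0, "ry": 0, "rz": 0, "gripper": 0.1},
    {"x": 0, "y": 0, "z": -15, "rx": 0, "ry": 0, "rz": 0, "gripper": 0.1},
  ],
  newtons=20,
)

```text
clock: 17.12
tcp_pos: [0.6722, -0.1432, 0.1894]
tool_rot: [-0.001, 0.727, 0.687, -0.0]
force: [0.6, 0.7, -1.1]
grip_width: 0.047
grasp_force: 0.0
```

```bash
python3 -c "
from h import *
rep('g',True)"
```

```text
tcp z 0.1888 drainer [114.7   0.4] F [-0.1 -0.1] -0.0 clk 17.175
caddy rim rect (array([116.6,   4.2]), array([104. ,  73.8]), 4.01, 506) z95 25.6
L wall y [44.4 46.  50.5] 118
```

View pics/g.png

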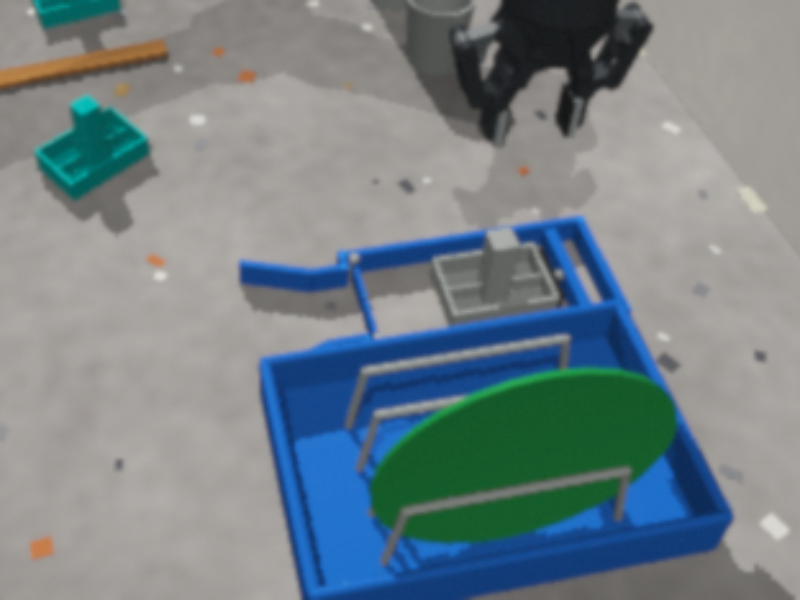

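The caddy (px 497,285) stands flat and straight against the pad. The gate is shut at (362,295) and the gripper is clear.

```bash
python3 -c "
from bench import ticket
print(ticket.sign_off())"
```

```text
the job is handed in; nothing more can be done
None
```

I handed the job in at about 17 s: the caddy stands flat against the pad behind the shut gate, pressed with about 10 N at the wrist and then released; no verdict came back, and while the gate opened the wrist briefly read 13.3 N (including ledge friction), so I can't rule out that the 13 N limit was touched.

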